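# Roll a carving blank up the ramp into its rest

### The job

With the fingertips behind it, gently push the round wooden blank up the sloping ramp, over the lip at the top and into the red-floored rest against the dark stop, then take the hand away. Keep the fingers against it all the way up the slope, so that it never rolls free or runs back down. Do not grip, straddle or lift the blank, and leave the carving tools and other loose things where they are.

Things in the scene. Friction and masses are not known exactly. Their poses are not given: they have to be found in the camera images.
- ramp: Fixed smooth waxed wooden loading ramp, 150 mm wide. Origin: under its base at table height, on its centre line; x points uphill, y across, z up; its yaw varies. Along x: dark strip 6 mm high from -136 to -124 mm; level apron, 12 mm above the table, up to -45 mm; then a 10 degree slope to the crest. Side guides 118 mm apart (10 mm thick) stand 10 mm above apron and slope, 15 mm above the rest.
- ramp_crest (a point): Middle of the crest, the top edge of the ramp's slope: 55 mm uphill of the ramp's origin, 29.6 mm above the table. Beyond it a 4 mm step leads down to the level red floor of the rest (25.6 mm above the table). Axes as the ramp.
- ramp_stop (a point): Middle of the foot of the dark stop's downhill face, on the floor of the rest: 111 mm uphill of the ramp's origin, 25.6 mm above the table. The stop is 22 mm thick and its top 76 mm above the table. Axes as the ramp.
- blank_center (a point): Centre of the loose pale wooden cylinder, 72 mm in diameter, 110 mm long, 0.15 to 0.35 kg, two dark bands; x is its axis. Starts on the apron, axis across the ramp, 48 mm above the table, 60 to 85 mm downhill of the ramp's origin; ends about 73 mm uphill, 62 mm above the table, within 5 mm of the stop. Rolls back if let go on the slope; past the crest it drops into the rest and stays.
- blank: The same blank; its origin is on its skin, 36 mm from its axis, and turns with it as it rolls: use blank_center.
- gouge: Loose gouge lying flat on the table beside the ramp's +y side: dark handle 26 mm thick, steel blade along its +x, 235 mm long overall; origin under the joint of handle and blade. Leave alone.
- chisel: Loose chisel lying flat on the table beside the ramp's -y side: red handle 26 mm thick, steel blade along its +x, 235 mm long overall; origin under the joint of handle and blade. Leave alone.
- mallet: Loose carver's mallet lying on the table: dark wooden head 80 x 115 x 66 mm, handle out along its -x, 195 mm from the origin; origin under the head. Leave alone.
- stone: Loose sharpening stone in a wooden holder, 160 x 55 x 34 mm; origin under its centre. Leave alone.
- pigment: Loose closed pigment jar, amber with a red label, 60 mm in diameter, 85 mm high; origin under its centre. Leave alone.
- figure: Loose turned wooden figure, 64 mm in diameter, 118 mm high; origin under its centre. Leave alone.
- brush: Loose brush, 170 mm long, lying on the table; origin under its middle. Leave alone.
Things that resemble listed ones, but are neither listed nor needed, are in the scene too. What is shaped like the blank but pink or purple is not meant.

How it is judged:
On the way, in this order (a step that is already met when the one before it is completed fails the run):
1. the blank is on the slope, pushed by the fingers (x of blank_center in the frame of ramp between -0.025 and 0.05 m and contact force between the fingers and blank above 0.1 N), for 0.05 s.
2. the blank lies in the rest (x of blank_center in the frame of ramp between 0.068 and 0.082 m and y of blank_center in the frame of ramp between -0.01 and 0.01 m and z of blank_center in the frame of ramp between 0.057 and 0.0655 m and angle between the x axis of blank_center and the y axis of ramp, either way round below 0.1 rad), for 0.2 s.
At the end, for the whole second after the job is handed in: The blank lies at rest in the rest at the top of the ramp: its centre 68 to 82 mm uphill of the ramp's origin, within 10 mm of the centre line, 57 to 65.5 mm above the table, its axis across the ramp within 0.1 rad, speed under 10 mm/s (all of step 2 and linear speed of blank below 0.01 m/s); the robot touches nothing.
It fails at once if the blank is lifted off the ramp (over 14 mm) (z of blank_center in the frame of ramp above 0.08 m or (x of blank_center in the frame of ramp below -0.03 m and z of blank_center in the frame of ramp above 0.066 m)).
It fails at once if the blank rolls free on the slope: faster than 0.2 m/s with no finger touching it (x of blank_center in the frame of ramp between -0.045 and 0.05 m and contact force between the fingers and blank below 0.01 N and linear speed of blank above 0.2 m/s).
It fails at once if the fingers straddle the blank as for a grip (grasp point within 30 mm of its centre) (distance between the grasp point and blank_center below 0.03 m).
It fails at once if the blank leaves the ramp (z of blank_center in the frame of ramp below 0.04 m or y of blank_center in the frame of ramp above 0.03 m or y of blank_center in the frame of ramp below -0.03 m).
It fails at once if another loose thing is moved by more than 25 mm (distance of any of gouge, chisel, mallet, stone, pigment, figure, brush from where it was at the start of the episode above 0.025 m).
It also fails if it takes over 40 s, if anything falls off the work surface, if the arm or the gripper's body presses on something with over 40 N, if the wrist force passes 120 N, or if a joint passes its speed limit or range.

### The arm

A 6-joint arm with a two-finger parallel gripper is mounted at the origin on the work surface. World frame = base frame: x ahead of the robot, y to its left, z up, the work surface at z = 0. Lengths are in m, angles in rad, forces in N, time in s.
With the tool pointing down it reaches from about 0.325 to 0.9 m from the base axis. Payload 6.1 kg.
Tool frame: the origin (TCP) lies between the finger pads; the fingertips stand 17 mm ahead of it and the grasp point (between the pads) lies 2 mm behind it; z points along the fingers, y is the line along which they close (so a half turn about z gives the same grasp; the last joint's range is limited). The gripper opens to 87 mm and grips with 3 to 60 N. Pads are 19 mm wide; open, the fingers measure 117 mm over their backs; the gripper's body (75 mm by 190 mm) begins 51 mm behind the grasp point.
Start: joints at [-1.469, 0.22, 1.526, -0, 1.395, -0.126], TCP at [0.141, -0.609, 0.24] pointing down, gripper open.
Joint ranges: [-2.98, 2.98], [-0.91, 2.08], [0.09, 2.57], [-1.24, 4.39], [0.2, 2.65], [-2.68, 2.68]. Speed limits (rad/s): [2.57, 2.57, 3.01, 3.14, 3.14, 3.14].

### API

Orientations are given as a unit quaternion [x, y, z, w].
In Python, from workcell import env gives the robot as it stands. The module is installed in compiled form; this text tells all that it offers.
- The arm moves only by the tool step_arm, never from a script. Its argument "commands" is a list that holds one entry, the list of rows, each a list of 7 numbers: the shift along the tool's x, y, z in m, then the turn, a rotation vector about the tool's x, y, z in degrees, then the finger opening in m, from 0 to 0.087. A call has 1 to 20 rows; each row is the pose to reach, as a shift and turn from the pose commanded when the call began, along the tool's axes at that moment; what a row does not reach only later rows make up. A row lasts 1/8 s, in which the tool goes at most 62.5 mm and 10.7 degrees, less where a joint would pass 70% of its speed; a pose out of reach is approached as far as the arm can. A call with a gripper value outside its range is refused whole. The fingers move at their own pace and stop on an object; "newtons" is the grip in N (left out, the last holds). Time passes only in rows, so rows that repeat a pose let the fingers close. It gives the time, the measured TCP pose, the force, the opening and the grip force at its end, in the units of the state.
- env.sense(): the state, without advancing time (a new reading comes with each control period).
- env.camera(name): name is "side" or "top" or "wrist"; returns the picture (384x512x3 uint8, blue, green, red); there is no depth.
- env.camera_model(name): a dict with "intrinsics" (3x3 intrinsics, pixels), "D" ([k1, k2, p1, p2, k3] as OpenCV has them; the pictures are not rectified), "extrinsics" (4x4, takes a point from camera to world coordinates). Camera axes: x right, y down, z forward; pixel columns grow to the right and rows downward; lengths in m; the calibration is good to about 2 mm. A picture is of the moment at which its call begins: read the wrist's pose just before it. camera_model takes no time and is no camera call; for the wrist camera it gives the pose at the moment of the call.
- env.finish_job(): hands the job in; it is judged then, once.
Trained networks look in the newest picture that a camera, given by its name, has taken for a name from the list of things; names that differ only in an ending like _2 or _b are one class to them, and where a whole thing is asked for, a point or a joint stands for the part that bears it (a point fixed in the world has none). Each returns a list of dicts, best first, with "confidence" (0 to 1); they miss things now and then, are a little off and sometimes report something else, mostly with a low value. They report only what shows in the picture. A call takes as long as a camera call. They do not tell look-alikes from the thing itself.
- env.boxes_of(camera, query): "rect" ([left, top, right, bottom] in pixels, round what is visible of it).
The state is a dict: "t": time; "joints": joint angles; "qvel": joint speeds; "joint_efforts": joint torques, N m; "position": TCP position; "tool_rot": TCP orientation; "force": force on the tool from outside, world axes, zero at the start; "moment": the same for the moment, N m; "gripper_width": finger opening in m; "gripper_force": force on a finger pad.
Only numpy, scipy, OpenCV 4.12 (cv2) and the standard library are available. Lean on these libraries where they do the work, as an engineer would, in place of code of your own. Each camera call takes 0.05 s, during which the arm holds its last target. There are 200 camera calls.

## Working session

There is one attempt and no reset: what is moved stays moved. The work goes in short steps, Python scripts to look and compute and a tool call to move; the robot and the scene stay as the last step left them, time stands still between calls to the robot, and variables do not carry over. Pictures are saved under pics/ and viewed, at most 10 in all, crops included, and the job is handed in when it is done.

Besides the shell and the picture viewer there is one more tool, called after "Emit:" by a JSON object that holds its "fn" and its "kwargs", one argument or row to a line. step_arm: Moves the arm, as the interface text tells. Its arguments: {"type":"object","properties":{"commands":{"type":"array","items":{"type":"array","items":{"type":"array","items":{"type":"number"}}}},"newtons":{"type":"number"}},"required":["commands"]}

```bash
mkdir -p pics; python3 - <<'E'
from workcell import env
import cv2
s=env.sense();print(s)
for c in("top","side"):
    im=env.camera(c);cv2.imwrite(f"pics/{c}0.png",im)
    for q in("ramp","blank","gouge","chisel"):
        print(c,q,[(round(b['confidence'],2),[round(v) for v in b['rect']]) for b in env.boxes_of(c,q)][:4])
    m=env.camera_model(c);print(m)
E
```

```text
{'t': 0.0, 'joints': array([-1.46909341e+00,  2.21211584e-01,  1.52759033e+00,  6.10942230e-06,
        1.39469747e+00, -1.26098121e-01]), 'qvel': array([-5.55982407e-05, -5.19884373e-04, -7.86700931e-04,  1.73220402e-04,
        6.11600829e-05,  3.25903850e-04]), 'joint_efforts': array([-3.25217925e-04, -4.94614434e+01, -3.87376034e+01,  7.00371224e-02,
        5.74886380e-02, -1.66854811e-04]), 'position': array([ 0.14108776, -0.60827515,  0.23845723]), 'tool_rot': array([ 9.93519955e-01,  1.13653813e-01,  1.46352590e-05, -9.53261186e-04]), 'force': array([-0.2384762 ,  0.12967563,  0.63295442]), 'moment': array([-0.04875626,  0.04791327, -0.03237478]), 'gripper_force': 0.0, 'gripper_width': 0.08677115761543432}
top ramp [(0.78, [229, 140, 294, 224]), (0.71, [238, 187, 270, 214])]
top blank [(0.89, [312, 246, 348, 280]), (0.82, [176, 233, 209, 262]), (0.62, [169, 179, 186, 210]), (0.57, [237, 186, 270, 213])]
top gouge [(0.62, [218, 132, 253, 194]), (0.21, [92, 147, 140, 213])]
top chisel [(0.67, [369, 140, 390, 160]), (0.63, [280, 156, 307, 217])]
{'intrinsics': array([[425.201107
[... 599 characters left out ...]
4, 209, 184]), (0.72, [231, 180, 308, 224]), (0.67, [236, 178, 256, 215])]
side gouge []
side chisel [(0.72, [236, 284, 290, 314]), (0.69, [244, 177, 294, 186]), (0.64, [243, 225, 310, 235])]
{'intrinsics': array([[464.03936789,   0.        , 254.67069929],
       [  0.        , 464.03936789, 192.33337826],
       [  0.        ,   0.        ,   1.        ]]), 'D': array([-0.13976022,  0.        ,  0.        ,  0.        ,  0.        ]), 'extrinsics': array([[ 0.95766396, -0.20057388,  0.20651842,  0.12984877],
       [-0.2878429 , -0.6798615 ,  0.67448856, -1.15163866],
       [ 0.00511913, -0.70537824, -0.70881262,  1.28132657],
       [ 0.        ,  0.        ,  0.        ,  1.        ]])}
```

```bash
python3 - <<'E'
import cv2
t=cv2.imread("pics/top0.png")[110:300,140:400]
cv2.imwrite("pics/top0c.png",cv2.resize(t,None,fx=3,fy=3,interpolation=cv2.INTER_CUBIC))
E
```

```text
(no output)
```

View pics/top0c.png

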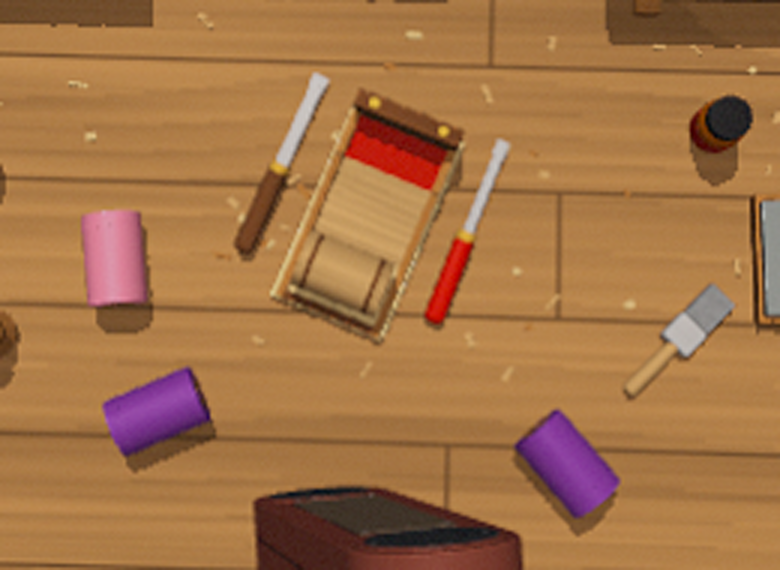

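View pics/side0.png

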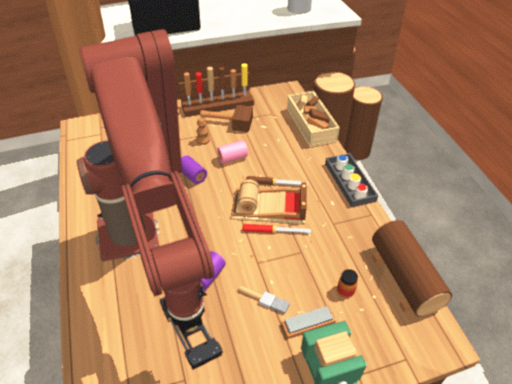

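The pale blank with two dark bands sits on the ramp at full top-image pixel ~(255,202). The look-alikes are pink at (178,196) and purple at (192,247) and (329,264). The one on the ramp fits, as it is pale and banded, and the enlarged crop confirms it. The gouge is at (235,165) and the chisel at (295,187).

```bash
cat > h.py <<'E'
from workcell import env
import cv2,numpy as np
from scipy.spatial.transform import Rotation as R
def ray(m,uv,z):
    p=cv2.undistortPoints(np.array([[uv]],float),m["intrinsics"],m["D"])[0,0]
    E=m["extrinsics"];d=E[:3,:3]@[p[0],p[1],1];o=E[:3,3]
    return o+d*(z-o[2])/d[2]
def proj(m,P):
    Ei=np.linalg.inv(m["extrinsics"])
    return cv2.projectPoints(np.array(P,float),cv2.Rodrigues(Ei[:3,:3])[0],Ei[:3,3],m["intrinsics"],m["D"])[0][:,0]
def rampT(x,y,yaw,P):
    P=np.array(P,float);q=P.copy();q[:,:2]=P[:,:2]@R.from_euler('z',yaw).as_matrix()[:2,:2].T+[x,y];return q
def fit(m,P,uv,x0):
    from scipy.optimize import least_squares
    r=least_squares(lambda v:(proj(m,rampT(*v,P))-uv).ravel(),x0);return r.x,r.fun.round(1)
E
python3 - <<'E'
from h import *
m=env.camera_model("top")
f=lambda u,v:[140+u/3-.33,110+v/3-.33]
# stop top back corners, crest ends, dark strip low corners
P=[[.055,.059,.0296],[.055,-.059,.0296],[.133,.069,.076],[.133,-.069,.076]]
uv=np.array([f(345,155),f(433,188),f(363,92),f(463,132)])
v,e=fit(m,P,uv,[.4,0,-.3]);print(v,e)
print(proj(m,rampT(*v,[[-.136,.069,0],[-.136,-.069,0],[-.07,0,.084]])),'guess low corners',f(272,297),f(382,340))
print(ray(m,f(345,275),.07))
w=env.camera_model("wrist");s=env.sense();T=np.eye(4);T[:3,:3]=R.from_quat(s["tool_rot"]).as_matrix();T[:3,3]=s["position"]
print(np.linalg.inv(T)@w["extrinsics"])
print(T[:3,:3])
E
```

```text
[ 0.53392037 -0.02004197 -0.35787193] [-0.2  0.6 -0.1  1.4 -0.9 -1.4  1.2 -0.6]
[[232.88303532 208.90926772]
 [266.98614133 222.8044244 ]
 [256.22727847 197.61653009]] guess low corners [230.33666666666667, 208.67] [267.00333333333333, 223.0033333333333]
[0.4560113  0.00991692 0.07      ]
[[-3.08899157e-04 -9.57480555e-01 -2.88497645e-01  8.02124151e-02]
 [ 9.99999908e-01 -3.81562814e-04  1.95633646e-04  5.39082385e-04]
 [-2.97395385e-04 -2.88497558e-01  9.57480585e-01 -1.46060745e-01]
 [ 0.00000000e+00  0.00000000e+00  0.00000000e+00  1.00000000e+00]]
[[ 9.74164920e-01  2.25837795e-01 -4.36256997e-06]
 [ 2.25837794e-01 -9.74164917e-01  7.06239111e-05]
 [ 1.16996857e-05 -6.97845699e-05 -9.99999997e-01]]
```

Emit:
{"fn": "step_arm", "kwargs": {
  "commands": [
    [[0.06,-0.04,0,0,0,4,0.06],[0.11,-0.075,0,0,0,8,0.06],[0.16,-0.11,0,0,0,12,0.06],[0.21,-0.145,0,0,0,16,0.06],[0.26,-0.18,0,0,0,20,0.06],[0.3,-0.21,0,0,0,24,0.06],[0.34,-0.24,0,0,0,28,0.06],[0.35,-0.29,0,0,0,30,0.06],[0.36,-0.34,0,0,0,32,0.06],[0.365,-0.39,0,0,0,33.5,0.06],[0.37,-0.44,0,0,0,33.5,0.06],[0.38,-0.49,0,0,0,33.5,0.06],[0.385,-0.53,0,0,0,33.5,0.06],[0.39,-0.567,0,0,0,33.5,0.06],[0.39,-0.567,0,0,0,33.5,0.06],[0.39,-0.567,0,0,0,33.5,0.06]]
  ]
}}

```text
t: 2.5
position: [0.3932, 0.0313, 0.2397]
tool_rot: [0.984, -0.177, 0.0, 0.0]
force: [0.3, 0.2, -0.9]
gripper_width: 0.0603
gripper_force: 0.0
```

```bash
python3 - <<'E'
from h import *
s=env.sense();print(s["t"],s["position"],R.from_quat(s["tool_rot"]).as_matrix().round(3),s["joints"])
w=env.camera_model("wrist");im=env.camera("wrist");cv2.imwrite("pics/w1.png",im)
np.save("w1.npy",w["extrinsics"]);print(w["intrinsics"],w["D"])
for q in("ramp","blank"): print(q,env.boxes_of("wrist",q))
P=[[.055,.059,.0296],[.055,-.059,.0296],[-.124,.059,.012],[-.124,-.059,.012],[.111,.059,.076],[.111,-.059,.076]]
print(proj(w,rampT(.534,-.02,-.358,P)).round(1))
E
```

```text
2.5 [0.39315642 0.03127844 0.23972287] [[ 0.937 -0.349  0.   ]
 [-0.349 -0.937 -0.001]
 [ 0.001  0.    -1.   ]] [-1.20849621e-01 -3.68774684e-01  2.08205415e+00 -4.72952556e-04
  1.42776113e+00  1.80627184e+00]
[[320.84636665   0.         255.45402664]
 [  0.         320.84636665 194.02807537]
 [  0.           0.           1.        ]] [-0.01885632  0.          0.          0.          0.        ]
ramp [{'rect': [182.1, 1.3, 324.6, 161.8], 'confidence': 0.81}]
blank [{'rect': [475.9, 158.2, 508.8, 226.1], 'confidence': 0.81}, {'rect': [189.7, 71.0, 311.5, 147.7], 'confidence': 0.77}, {'rect': [144.1, 256.0, 165.0, 272.6], 'confidence': 0.61}, {'rect': [0.0, 129.8, 76.5, 245.9], 'confidence': 0.61}]
[[ 192.9  -36.7]
 [ 315.6  -36.5]
 [ 203.6  146.4]
 [ 304.9  146.5]
 [ 178.5 -141.9]
 [ 329.7 -141.7]]
```

View pics/w1.png

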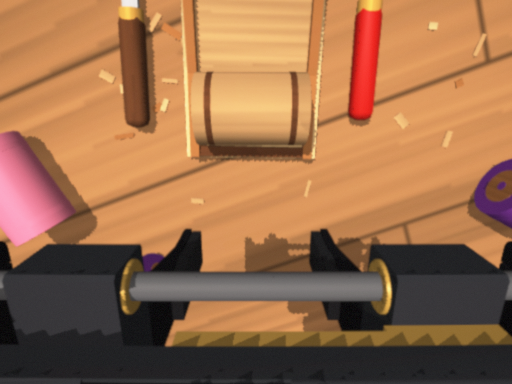

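The wrist view shows the pale banded blank at (250,109) on the ramp. The ramp's lower end is at (188..314, 158), and the gouge at (134,70) and chisel at (365,60) are clear of it. I'll fit the blank's silhouette next.

```bash
python3 - <<'E'
from h import *
w=env.camera_model("wrist");w["extrinsics"]=np.load("w1.npy")
a=np.linspace(0,2*np.pi,73)
for c in(-.08,-.075,-.07,-.065,-.085):
    P=[[c+.036*np.cos(t),y,.048+.036*np.sin(t)] for t in a for y in(-.055,.055)]
    q=proj(w,rampT(.534,-.02,-.358,P));print(c,q.min(0).round(1),q.max(0).round(1))
P=[[-.136,y,.006] for y in(.069,-.069)]+[[x,y,z] for x,z in((-.136,.022),(0.0,.0299)) for y in(.069,-.069)]
print(proj(w,rampT(.534,-.02,-.358,P)).round(1))
im=cv2.imread("pics/w1.png")
cv2.imwrite("pics/w1c.png",cv2.resize(im[0:170,165:345],None,fx=3.4,fy=3.4,interpolation=cv2.INTER_CUBIC))
E
```

```text
-0.08 [193.4  70.7] [314.6 144.2]
-0.075 [193.1  65.3] [314.9 139.3]
-0.07 [192.8  59.8] [315.2 134.5]
-0.065 [192.6  54.2] [315.5 129.6]
-0.085 [193.7  76.1] [314.3 149. ]
[[196.5 155.7]
 [312.  155.8]
 [194.  158.1]
 [314.4 158.3]
 [185.7  25.9]
 [322.8  26.1]]
```

View pics/w1c.png

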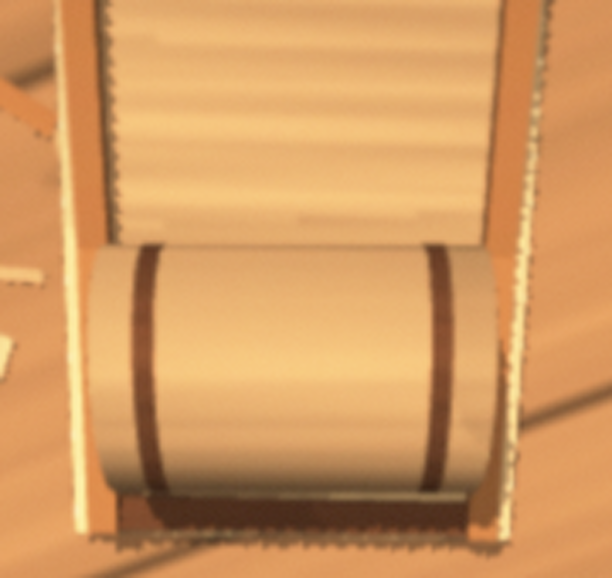

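Emit:
{"fn": "step_arm", "kwargs": {
  "commands": [
    [[0,-0.004,0.03,0,0,1,0.06],[0,-0.004,0.06,0,0,1,0.06],[0,-0.004,0.09,0,0,1,0.06],[0,-0.004,0.12,0,0,1,0.06],[0,-0.004,0.145,0,0,1,0.06],[0,-0.004,0.165,0,0,1,0.06],[0,-0.004,0.18,0,0,1,0.06],[0,-0.004,0.187,0,0,1,0.06],[0,-0.004,0.187,0,0,1,0.06]]
  ]
}}

```text
t: 3.78
position: [0.3942, 0.0349, 0.0523]
tool_rot: [0.982, -0.187, -0.0, 0.0]
force: [0.4, 0.1, 0.2]
gripper_width: 0.0599
gripper_force: 0.0
```

```bash
python3 - <<'E'
from h import *
s=env.sense();print(s["t"],s["position"],R.from_quat(s["tool_rot"]).as_euler('zyx',True),s["force"])
im=env.camera("wrist");cv2.imwrite("pics/w2.png",im)
E
```

```text
3.775 [0.39421234 0.03488674 0.052303  ] [ 2.15036552e+01 -5.60078644e-02 -1.79996222e+02] [0.40288979 0.11486365 0.20225367]
```

View pics/w2.png

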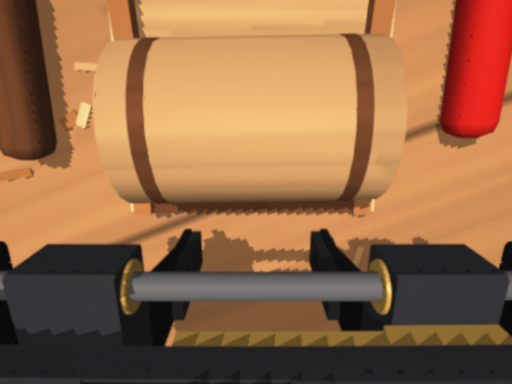

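The blank is centred in front of the fingers at (251,120), and its back edge at row ~205 is parallel to the finger line. Starting the slow push.

Emit:
{"fn": "step_arm", "kwargs": {
  "commands": [
    [[0.008,0,0,0,0,0,0.06],[0.014,0,0,0,0,0,0.06],[0.018,0,0,0,0,0,0.06],[0.021,0,0,0,0,0,0.06],[0.024,0,0,0,0,0,0.06],[0.027,0,0,0,0,0,0.06],[0.03,0,0,0,0,0,0.06],[0.033,0,0,0,0,0,0.06],[0.037,0,0,0,0,0,0.06],[0.041,0,0,0,0,0,0.06],[0.045,0,0,0,0,0,0.06],[0.049,0,0,0,0,0,0.06],[0.053,0,0,0,0,0,0.06],[0.057,0,0,0,0,0,0.06],[0.06,0,0,0,0,0,0.06]]
  ]
}}

```text
t: 5.7
position: [0.45, 0.0134, 0.0524]
tool_rot: [0.983, -0.186, -0.001, -0.0]
force: [-2.1, 0.2, 1.4]
gripper_width: 0.0599
gripper_force: 1.1
```

```bash
python3 - <<'E'
from h import *
s=env.sense();print(s["t"],s["position"],s["force"],s["moment"])
im=env.camera("wrist");cv2.imwrite("pics/w3.png",im)
E
```

```text
5.7 [0.4500209  0.01343422 0.05236154] [-2.10403971  0.20346359  1.36639999] [ 0.15927397  0.36295327 -0.04071725]
```

View pics/w3.png

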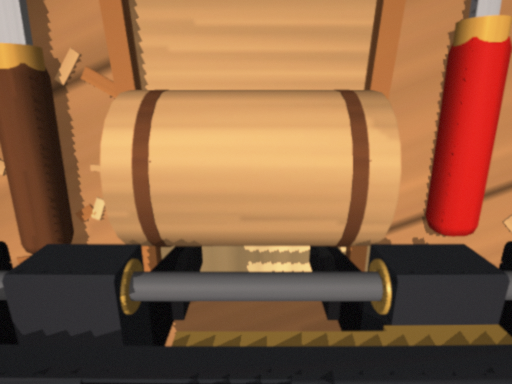

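Emit:
{"fn": "step_arm", "kwargs": {
  "commands": [
    [[0.004,0,-0.0007,0,0,0,0.06],[0.008,0,-0.0014,0,0,0,0.06],[0.012,0,-0.0021,0,0,0,0.06],[0.016,0,-0.0028,0,0,0,0.06],[0.02,0,-0.0035,0,0,0,0.06],[0.024,0,-0.0042,0,0,0,0.06],[0.028,0,-0.0049,0,0,0,0.06],[0.032,0,-0.0056,0,0,0,0.06],[0.036,0,-0.0063,0,0,0,0.06],[0.04,0,-0.007,0,0,0,0.06],[0.044,0,-0.0077,0,0,0,0.06],[0.048,0,-0.0084,0,0,0,0.06],[0.052,0,-0.0092,0,0,0,0.06],[0.056,0,-0.0099,0,0,0,0.06],[0.06,0,-0.0106,0,0,0,0.06],[0.064,0,-0.0113,0,0,0,0.06],[0.068,0,-0.012,0,0,0,0.06],[0.072,0,-0.0127,0,0,0,0.06],[0.076,0,-0.0134,0,0,0,0.06],[0.08,0,-0.0141,0,0,0,0.06]]
  ]
}}

```text
t: 8.25
position: [0.525, -0.0159, 0.0667]
tool_rot: [0.983, -0.186, -0.0, -0.0]
force: [-2.0, 0.8, 1.4]
gripper_width: 0.0599
gripper_force: 1.1
```

```bash
python3 - <<'E'
from h import *
s=env.sense();print(s["t"],s["position"],s["force"],s["moment"])
im=env.camera("wrist");cv2.imwrite("pics/w4.png",im)
E
```

```text
8.25 [ 0.52496442 -0.01594318  0.06668111] [-2.04252326  0.80724717  1.36228539] [0.1940895  0.36321025 0.04699696]
```

View pics/w4.png

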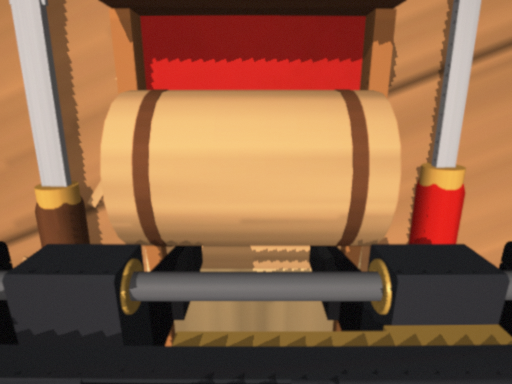

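The blank is still against both fingers and level, with the red rest just ahead at rows 15-90. Easing it over the lip now.

Emit:
{"fn": "step_arm", "kwargs": {
  "commands": [
    [[0.003,0,-0.0005,0,0,0,0.06],[0.006,0,-0.001,0,0,0,0.06],[0.009,0,-0.0015,0,0,0,0.06],[0.012,0,-0.002,0,0,0,0.06],[0.015,0,-0.002,0,0,0,0.06],[0.017,0,-0.002,0,0,0,0.06],[0.019,0,-0.002,0,0,0,0.06],[0.021,0,-0.002,0,0,0,0.06],[0.023,0,-0.002,0,0,0,0.06],[0.025,0,-0.002,0,0,0,0.06],[0.027,0,-0.002,0,0,0,0.06],[0.029,0,-0.002,0,0,0,0.06],[0.031,0,-0.002,0,0,0,0.06],[0.033,0,-0.002,0,0,0,0.06],[0.035,0,-0.002,0,0,0,0.06],[0.035,0,-0.002,0,0,0,0.06],[0.035,0,-0.002,0,0,0,0.06]]
  ]
}}

```text
t: 10.42
position: [0.5572, -0.0286, 0.0686]
tool_rot: [0.983, -0.186, -0.0, -0.0]
force: [0.0, -1.0, -0.6]
gripper_width: 0.06
gripper_force: 0.0
```

```bash
python3 - <<'E'
from h import *
s=env.sense();print(s["t"],s["position"],s["force"],s["moment"])
im=env.camera("wrist");cv2.imwrite("pics/w5.png",im)
E
```

```text
10.425 [ 0.5572409  -0.02863066  0.06860191] [ 0.00905887 -0.95967391 -0.64490956] [0.09678554 0.02808414 0.02515477]
```

View pics/w5.png

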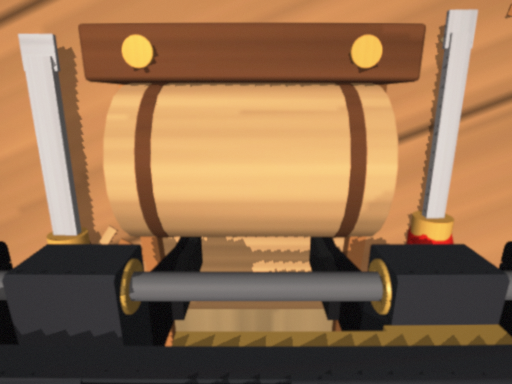

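The blank has dropped ahead of the fingers and lies against the dark stop (rows 83-235), square to it, and the contact force is gone. Backing the hand off, then raising it.

Emit:
{"fn": "step_arm", "kwargs": {
  "commands": [
    [[-0.01,0,0,0,0,0,0.06],[-0.025,0,0,0,0,0,0.06],[-0.04,0,-0.005,0,0,0,0.06],[-0.05,0,-0.03,0,0,0,0.06],[-0.055,0,-0.06,0,0,0,0.06],[-0.06,0,-0.09,0,0,0,0.06],[-0.06,0,-0.12,0,0,0,0.06],[-0.06,0,-0.14,0,0,0,0.06],[-0.06,0,-0.15,0,0,0,0.06],[-0.06,0,-0.15,0,0,0,0.06],[-0.06,0,-0.15,0,0,0,0.06]]
  ]
}}

```text
t: 11.85
position: [0.5006, -0.0066, 0.2174]
tool_rot: [0.983, -0.186, -0.001, 0.0]
force: [0.5, -0.8, -0.7]
gripper_width: 0.0599
gripper_force: 0.0
```

```bash
python3 - <<'E'
from h import *
s=env.sense();print(s["t"],s["position"])
w=env.camera_model("wrist");im=env.camera("wrist");cv2.imwrite("pics/w6.png",im)
a=np.linspace(0,2*np.pi,73)
for c in(.070,.073,.076):
    P=[[c+.036*np.cos(t),y,.0616+.036*np.sin(t)] for t in a for y in(-.055,.055)]
    q=proj(w,rampT(.534,-.02,-.375,P));print(c,q.min(0).round(1),q.max(0).round(1))
print(env.boxes_of("wrist","blank"))
E
```

```text
11.85 [ 0.50062249 -0.00655392  0.21742486]
0.07 [184.3  21. ] [327.4 109.2]
0.073 [184.  17.] [327.6 105.8]
0.076 [183.8  13. ] [327.9 102.4]
[{'rect': [180.6, 11.4, 325.8, 106.4], 'confidence': 0.69}, {'rect': [8.3, 237.6, 38.8, 268.4], 'confidence': 0.59}, {'rect': [486.8, 249.5, 500.3, 269.1], 'confidence': 0.56}, {'rect': [163.7, 341.8, 171.9, 345.9], 'confidence': 0.5}]
```

View pics/w6.png

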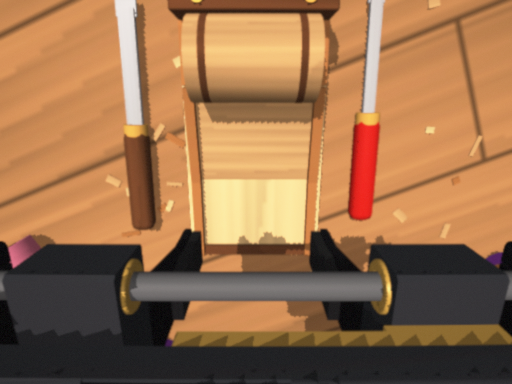

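The blank rests against the stop, square and past the lip (rows 12-103), matching the predicted pose. The hand is clear and the tools haven't been moved, so I'm handing in.

```bash
python3 -c "
from workcell import env
print(env.finish_job())"
```

```text
the job is handed in; nothing more can be done
None
```

The blank was pushed up the ramp against the fingers and now lies square in the red-floored rest against the stop; the hand is clear, the gouge and chisel look unmoved, and the job was handed in at about 12 s with no verdict returned.

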